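# Pop the chutney pot out of its chute and trap it with the other finger

### The job

Press the key beside the little white chute with one fingertip so that the steel chutney pot pops out over its stop, and with the other finger trap the pot on the slide before it runs off the low end. Do not pinch the pot or lift it, and leave everything else alone. Finish while holding: key still pressed down, pot at rest against the other finger.

Things in the scene. Friction and masses are not known exactly. Their poses are not given: they have to be found in the camera images.
- slide: Steel slide of the chute (a white wedge 190 mm long, fixed). Flat channel, always tilted 16 degrees. Origin on its surface and centreline, level with the key's middle, 34 mm above the worktop; x points up the slope, z out of the surface, y level, away from the key. 50 mm wide inside, side walls 3 mm thick, 12 mm high; runs from x = -65 mm (open low end) to +95 mm (housing, 94 mm high).
- pot: Round lidded steel pot, 46 mm wide, 28 mm tall, about 0.15 kg, polished. Origin under its centre, z up its axis. It starts at slide x = +70 mm, held by a 7 mm high stop on its low side, pushed by a sprung plunger behind. Once freed it shoots down the slide at once, so a finger must already stand in the channel beside the key. A 22 mm wide finger there stops it at about slide x = +34 mm.
- key (a joint): Travel of the key (m): 0 up, 0.012 fully down. It moves straight down on a spring: about 1.5 N to start, 5 N fully down; it rises if let go. The pot's stop sinks with it and frees the pot after about 7 mm.
- key_top (a point): Middle of the key's top, moves with it. White bar 50 mm long (along the slide), 24 mm wide, its middle 44 mm from the slide's centreline on its -y side; top parallel to the slide, 18 mm above the level of its surface when up, 6 mm when fully down. So with two fingertips at one height, one on the key and one in the channel, the second clears the surface but is below the pot's top.
- spare_pot: Bystander: a second pot of the same kind standing on the worktop beside the chute. Origin under its centre.
- tumbler: Bystander: steel tumbler, 68 mm wide, 75 mm tall, beside the chute. Origin under its centre.
- katori: Bystander: small steel bowl, 90 mm wide, 36 mm tall, on the key's side. Origin under its centre.
- brush: Bystander: red silicone pastry brush 195 mm long lying on the 20 mm thick square teak board.
- turner: Bystander: steel tava turner with black handle, 310 mm long, lying on the worktop.
- plate_low: Bystander: lower of two stacked white enamel plates, 230 mm wide.
- plate_top: Bystander: upper of the two plates.
- tiffin: Bystander: steel tiffin carrier with three tiers, 140 mm wide, 232 mm tall with its handle. Origin under its centre.
Not all that is in view belongs to the job. Leave any orange look-alike of the pot alone.

How it is judged:
By the outcome, as a careful person would: the job done as asked, in the order asked, and still so for the second after the job is handed in, while the arm keeps its last pose, push and grip.
It also fails if it takes over 32 s, if anything falls off the work surface, if the arm or the gripper's body presses on something with over 40 N, if the wrist force passes 120 N, or if a joint passes its speed limit or range.

### The arm

A 7-joint arm with a two-finger parallel gripper is mounted at the origin on the work surface. World frame = base frame: x ahead of the robot, y to its left, z up, the work surface at z = 0. Lengths are in m, angles in rad, forces in N, time in s.
With the tool pointing down it reaches from about 0.4 to 0.925 m from the base axis. Payload 5.6 kg.
Tool frame: the origin (TCP) lies on the centre line of the jaws, within the pads' length; the fingertips stand 22 mm ahead of it and the grasp point (between the pads) lies 3 mm ahead of it; z points along the fingers, y is the line along which they close (so a half turn about z gives the same grasp; the last joint's range is limited). The gripper opens to 85 mm and grips with 20 to 120 N. Pads are 22 mm wide; open, the fingers measure 114 mm over their backs; the gripper's body (76 mm by 85 mm) begins 54 mm behind the grasp point. The pads swing forward as they close: fully open they stand 13 mm farther back than shut.
Start: joints at [-1.346, 0.468, -0.012, 1.603, 0.006, 1.071, -0.056], TCP at [0.172, 0.627, 0.253] pointing down, gripper open.
Joint ranges: [-2.53, 2.53], [-0.31, 2.02], [-1.57, 1.55], [0.28, 2.44], [-1.29, 4.43], [0.15, 1.84], [-2.92, 2.92]. Speed limits (rad/s): [2.57, 2.57, 3.14, 3.14, 3.14, 3.14, 3.14].

### API

Orientations are given as [roll, pitch, yaw] about the fixed x, y, z axes, in that order (R = Rz(yaw) Ry(pitch) Rx(roll)).
In Python, from bench import manip gives the robot as it stands. The module is installed in compiled form; this text tells all that it offers.
- The arm moves only by the shell command python3 -m crank 'ROWS' [FORCE]. ROWS is JSON, a list of rows, each an object of numbers: "ax", "ay", "az": the turn, a rotation vector about the tool's x, y, z scaled (see below); "tx", "ty", "tz": the shift along the tool's x, y, z scaled (see below); "fingers": the closure, from 0 (fully open) to 1 (shut). In form: [{"ax": .., "ay": .., "az": .., "tx": .., "ty": .., "tz": .., "fingers": ..}, ...]. A call has 1 to 5 rows; each row is the pose to reach, as a shift and turn from the pose commanded when the call began, along the tool's axes at that moment; what a row does not reach only later rows make up. The controller multiplies each number of a shift by 0.08 m and each number of a turn by pi/2 rad. A row lasts 1/8 s, in which the tool goes at most 62.5 mm and 10.7 degrees, less where a joint would pass 70% of its speed; a pose out of reach is approached as far as the arm can. A call with a number of a shift or a turn outside -1 to 1 is refused whole. A call with a gripper value outside its range is refused whole. The fingers move at their own pace and stop on an object; FORCE is the grip in N (left out, the last holds). Time passes only in rows, so rows that repeat a pose let the fingers close. It gives the time, the measured TCP pose, the force, the opening and the grip force at its end, in the units of the state.
- manip.get_obs(): the state, without advancing time (a new reading comes with each control period).
- manip.grab_frame(name): name is "scene" or "side" or "wrist"; returns a dict with "pixels" (400x640x3 uint8, red, green, blue), "z_map" (400x640 float32, m along the optical axis (not along the pixel's ray), 0 where there is no reading), "mtx" (3x3 intrinsics, pixels), "dist" ([k1, k2, p1, p2, k3] as OpenCV has them; the pictures are not rectified), "extrinsics" (4x4, takes a point from camera to world coordinates). Camera axes: x right, y down, z forward; pixel columns grow to the right and rows downward; lengths in m; the calibration is good to about 2 mm. A picture is of the moment at which its call begins.
- manip.close_job(): hands the job in; it is judged then, once.
The state is a dict: "time": time; "joints": joint angles; "joint_vel": joint speeds; "joint_efforts": joint torques, N m; "eef_pos": TCP position; "ee_rot": TCP orientation; "force": force on the tool from outside, world axes, zero at the start; "torque": the same for the moment, N m; "width": finger opening in m; "grasp_force": force on a finger pad.
Only numpy, scipy, OpenCV 4.12 (cv2) and the standard library are available. Lean on these libraries where they do the work, as an engineer would, in place of code of your own. Each camera call takes 0.05 s, during which the arm holds its last target. There are 200 camera calls.

## Working session

There is one attempt and no reset: what is moved stays moved. The work goes in short steps, Python scripts to look and compute and a shell command to move; the robot and the scene stay as the last step left them, time stands still between calls to the robot, and variables do not carry over. Pictures are saved under pics/ and viewed, at most 10 in all, crops included, and the job is handed in when it is done.

```bash
mkdir -p pics
cat > h.py <<'E'
import numpy as np,cv2
from bench import manip
def grab(n):
    f=manip.grab_frame(n); np.savez(f'pics/{n}.npz',**f); return f
def world(f,u,v,d=None):
    # pixel -> world via depth map (or given depth)
    p=cv2.undistortPoints(np.array([[[u,v]]],float),f['mtx'],f['dist'])[0,0]
    if d is None: d=f['z_map'][int(v),int(u)]
    c=np.array([p[0]*d,p[1]*d,d,1]); return (f['extrinsics']@c)[:3]
def ray(f,u,v,z):
    p=cv2.undistortPoints(np.array([[[u,v]]],float),f['mtx'],f['dist'])[0,0]
    T=f['extrinsics']; r=T[:3,:3]@np.array([p[0],p[1],1]); o=T[:3,3]; return o+r*(z-o[2])/r[2]
def cloud(f):
    h,w=f['z_map'].shape; uv=np.stack(np.meshgrid(np.arange(w),np.arange(h)),-1).reshape(-1,1,2).astype(float)
    p=cv2.undistortPoints(uv,f['mtx'],f['dist'])[:,0]; d=f['z_map'].reshape(-1,1)
    P=np.hstack([p*d,d]); T=f['extrinsics']; return (P@T[:3,:3].T+T[:3,3]).reshape(h,w,3)
E
python3 - <<'E'
from h import *
for n in ('scene','side'):
    f=grab(n); cv2.imwrite(f'pics/{n}1.png',f['pixels'][...,::-1]); print(n,f['extrinsics'].round(3).tolist(),(f['z_map']>0).mean())
o=manip.get_obs(); print(o)
E
```

```text
scene [[-0.866, 0.432, -0.251, 0.977], [0.5, 0.75, -0.434, 0.704], [0.001, -0.501, -0.865, 1.564], [0.0, 0.0, 0.0, 1.0]] 0.9960390625
side [[0.988, -0.081, 0.128, 0.331], [-0.152, -0.536, 0.831, -1.396], [0.001, -0.841, -0.542, 0.91], [0.0, 0.0, 0.0, 1.0]] 0.99487890625
{'time': 0.1, 'joints': array([-1.34601815,  0.46830177, -0.01160883,  1.60349512,  0.00603308,
        1.07138351, -0.05628451]), 'joint_vel': array([ 0.00028183, -0.00153057,  0.00034145, -0.00428738,  0.0002083 ,
       -0.00048396, -0.00119092]), 'joint_efforts': array([ 1.16301264e-03, -5.33520448e+01,  2.15931342e-02, -2.51968753e+01,
        1.15366411e-02,  4.27563893e-03,  4.99266412e-05]), 'eef_pos': array([0.17193052, 0.62638988, 0.25244042]), 'ee_rot': array([-3.14004494e+00,  1.39204365e-04,  2.87378667e+00]), 'force': array([ 0.1951009 ,  0.17660085, -0.68049216]), 'torque': array([0.04465192, 0.03737416, 0.00210273]), 'grasp_force': 0.0, 'width': 0.08491414700522516}
```

View pics/scene1.png

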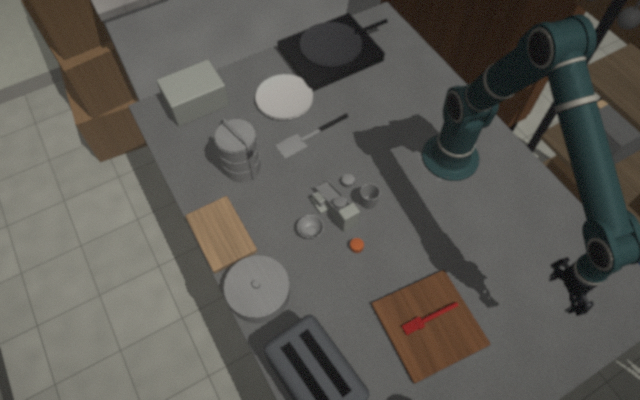

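View pics/side1.png

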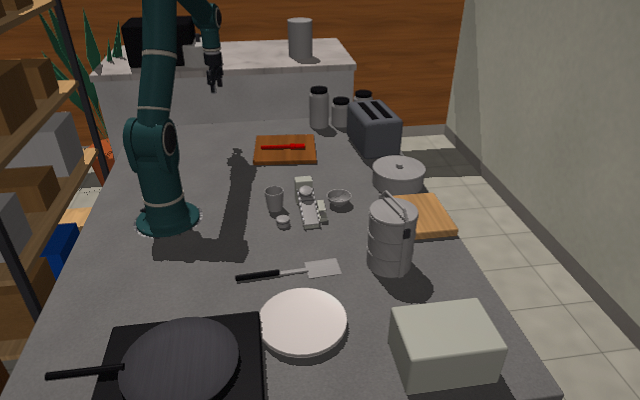

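Scene view: the chute is near (335,203), with its housing at (347,214) and the key at about (319,201). Side view: chute (308,203), housing (304,184), key (321,210).
Things that could be taken for the pot (scene pixels): the pot on the chute (340,203), the spare pot (348,180), the orange look-alike (357,244), the katori (309,226) and the tumbler (369,196). I choose the one on the slide against the housing and check it in a crop.

Run:
```python
from h import *
a=np.load('pics/scene.npz');b=np.load('pics/side.npz')
A=cv2.resize(a['pixels'][165:265,285:385],(400,400),interpolation=cv2.INTER_CUBIC)
B=cv2.resize(b['pixels'][160:240,260:360][:, :],(400,320),interpolation=cv2.INTER_CUBIC)
B=np.vstack([B,np.zeros((80,400,3),np.uint8)])
cv2.imwrite('pics/crop1.png',np.hstack([A,B])[...,::-1])
for n,f,r in(('scene',a,(165,265,285,385)),('side',b,(160,240,260,360))):
    C=cloud(f)[r[0]:r[1],r[2]:r[3]]
    print(n,'top z',C[...,2].max()); m=C[...,2]>0.085; print(m.sum(),C[m].mean(0),C[m].min(0),C[m].max(0))
```

```text
scene top z 1.5642899505437797
262 [0.54895758 0.13758175 0.28981377] [ 0.45077932 -0.00626518  0.08503718] [0.97735354 0.70391761 1.56428995]
side top z 0.9104975411220468
167 [ 0.44985885 -0.26054862  0.26369852] [ 0.33123558 -1.39600516  0.08534293] [0.51299442 0.07146199 0.91049754]
```

View pics/crop1.png

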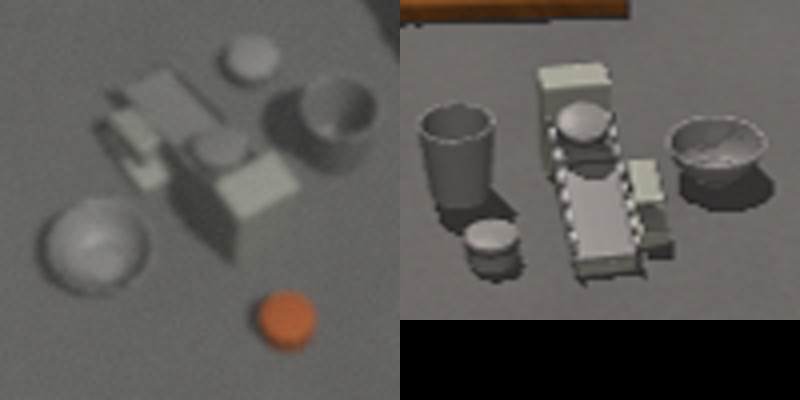

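The crop confirms it: the pot sits on the slide against the housing (side image about (406,190)/4x → (306,190)), and the key is on the +x side. The spare pot, tumbler, katori and orange puck are separate. Next is a coarse pose from both depth views.

Run:
```python
from h import *
for n,r in(('scene',(165,265,285,385)),('side',(160,240,260,360))):
    f=np.load(f'pics/{n}.npz'); C=cloud(f)[r[0]:r[1],r[2]:r[3]].reshape(-1,3); d=f['z_map'][r[0]:r[1],r[2]:r[3]].ravel()
    C=C[d>0]; t=C[(C[:,2]>0.087)&(C[:,2]<0.1)]
    print(n,'housing top',len(t),t.mean(0).round(4),cv2.minAreaRect((t[:,:2]*1000).astype(np.float32)))
# channel surface plane in side view
f=np.load('pics/side.npz');C=cloud(f)
S=C[207:225,307:314].reshape(-1,3); A=np.c_[S[:,:2],np.ones(len(S))]; c,*_=np.linalg.lstsq(A,S[:,2],rcond=None)
print('plane',c,np.degrees(np.arctan(np.hypot(c[0],c[1]))),'upslope dir',np.degrees(np.arctan2(c[1],c[0])),S.mean(0))
for nm,u,v in(('key',321,205),('key',320,207),('chan',310,215)): print(nm,C[v,u].round(4))
```

```text
scene housing top 202 [0.4827 0.0514 0.0937] ((483.3815002441406, 34.53379440307617), (61.869293212890625, 76.60636901855469), 3.113349676132202)
side housing top 124 [0.4815 0.042  0.0926] ((481.9545593261719, 47.53373718261719), (48.28600311279297, 61.74641036987305), 89.6025390625)
plane [-0.01528731  0.27895151  0.05974018] 15.608773534875684 upslope dir 93.13682808911098 [ 0.48704814 -0.09400138  0.02607269]
key [ 0.5287 -0.0707  0.0499]
key [ 0.5237 -0.0812  0.0489]
chan [ 0.4876 -0.0894  0.0248]
```

Coarse result: slide origin about (0.486,-0.066), upslope yaw about 92–93°. I'll move to stand above it and refine with the wrist camera.

```bash
python3 -m crank '[{"tx":-1,"ty":-1,"az":0.23},{"tx":-1,"ty":-1,"az":0.23}]' 30
python3 -m crank '[{"tx":-1,"ty":-0.6,"az":0.23},{"tx":-1,"ty":-0.6,"az":0.23}]'
python3 -m crank '[{"tx":-1,"ty":-0.2,"az":0.23},{"tx":-1,"ty":-0.2,"az":0.23}]'
```

```text
invalid input
invalid input
invalid input
```

Each row probably needs all seven numbers.

```bash
python3 -m crank '[{"ax":0,"ay":0,"az":0.23,"tx":-1,"ty":-1,"tz":0,"fingers":0},{"ax":0,"ay":0,"az":0.23,"tx":-1,"ty":-1,"tz":0,"fingers":0}]' 30
python3 -m crank '[{"ax":0,"ay":0,"az":0.23,"tx":-1,"ty":-0.6,"tz":0,"fingers":0},{"ax":0,"ay":0,"az":0.23,"tx":-1,"ty":-0.6,"tz":0,"fingers":0}]'
python3 -m crank '[{"ax":0,"ay":0,"az":0.23,"tx":-1,"ty":-0.2,"tz":0,"fingers":0},{"ax":0,"ay":0,"az":0.23,"tx":-1,"ty":-0.2,"tz":0,"fingers":0}]'
```

```text
time: 0.35
eef_pos: [0.2289, 0.5265, 0.2525]
ee_rot: [-3.14, 0.001, 2.507]
force: [0.8, -0.1, 0.2]
width: 0.0855
grasp_force: 0.0
time: 0.6
eef_pos: [0.2659, 0.4392, 0.253]
ee_rot: [-3.141, 0.001, 2.142]
force: [-0.2, 1.1, 0.3]
width: 0.0856
grasp_force: 0.0
time: 0.85
eef_pos: [0.2962, 0.3633, 0.2531]
ee_rot: [-3.141, 0.001, 1.78]
force: [-0.5, 0.6, 0.5]
width: 0.085
grasp_force: 0.0
```

```bash
python3 -m crank '[{"ax":0,"ay":0,"az":0.1,"tx":-1,"ty":0.3,"tz":0,"fingers":0.6},{"ax":0,"ay":0,"az":0.1,"tx":-1,"ty":0.3,"tz":0,"fingers":0.6}]'
for i in 1 2 3; do python3 -m crank '[{"ax":0,"ay":0,"az":0,"tx":-1,"ty":0.6,"tz":0,"fingers":0.6},{"ax":0,"ay":0,"az":0,"tx":-1,"ty":0.6,"tz":0,"fingers":0.6}]'; done
python3 -m crank '[{"ax":0,"ay":0,"az":0,"tx":-0.6,"ty":0.1,"tz":0,"fingers":0.6},{"ax":0,"ay":0,"az":0,"tx":-0.6,"ty":0.1,"tz":0,"fingers":0.6}]'
python3 - <<'E'
from h import *
f=grab('wrist'); cv2.imwrite('pics/wrist1.png',f['pixels'][...,::-1]); print(f['extrinsics'].round(3).tolist(),(f['z_map']>0).mean())
E
```

```text
time: 1.1
eef_pos: [0.3369, 0.2909, 0.2532]
ee_rot: [-3.141, 0.001, 1.627]
force: [-0.2, -0.4, -1.0]
width: 0.0516
grasp_force: 0.0
time: 1.35
eef_pos: [0.3897, 0.2145, 0.2533]
ee_rot: [3.141, 0.0, 1.63]
force: [-0.5, 0.0, 0.9]
width: 0.034
grasp_force: 0.0
time: 1.6
eef_pos: [0.4427, 0.1374, 0.2533]
ee_rot: [3.141, 0.001, 1.629]
force: [0.4, 0.8, -0.5]
width: 0.0345
grasp_force: 0.0
time: 1.85
eef_pos: [0.4955, 0.0604, 0.2533]
ee_rot: [3.141, 0.001, 1.629]
force: [-0.6, 0.3, -0.4]
width: 0.0344
grasp_force: 0.0
time: 2.1
eef_pos: [0.5056, 0.0119, 0.2532]
ee_rot: [-3.142, 0.002, 1.626]
force: [0.1, 0.8, 0.5]
width: 0.0342
grasp_force: 0.0
[[0.998, 0.053, 0.015, 0.502], [0.055, -0.958, -0.28, 0.083], [-0.0, 0.281, -0.96, 0.372], [0.0, 0.0, 0.0, 1.0]] 0.99580078125
```

View pics/wrist1.png

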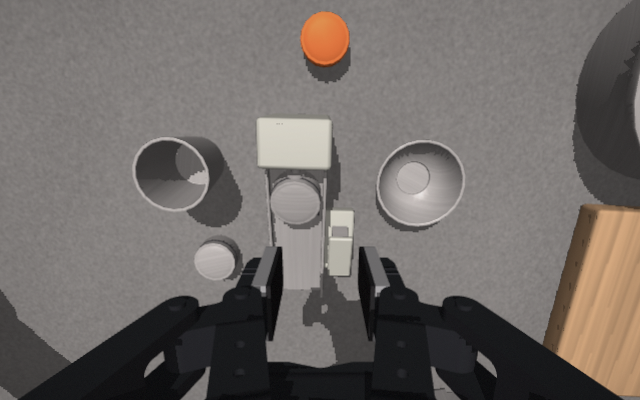

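The wrist view shows the chute under the gripper: housing (295,143), pot (296,200), channel (300,260), key bar on the right (341,210–275), fingers at (265,290) and (375,290). I'll measure from this view.

Run:
```python
from h import *
f=np.load('pics/wrist.npz');C=cloud(f);p=f['pixels'].astype(int)
S=C[235:285,285:315].reshape(-1,3);A=np.c_[S[:,:2],np.ones(len(S))]; c,*_=np.linalg.lstsq(A,S[:,2],rcond=None)
print('plane',c,np.degrees(np.arctan(np.hypot(*c[:2]))),'dir',np.degrees(np.arctan2(c[1],c[0])))
H=C[122:166,262:327].reshape(-1,3);H=H[H[:,2]>.088];print('housing',H.mean(0),cv2.minAreaRect((H[:,:2]*1000).astype(np.float32)))
# walls: points above plane 6..16mm, rows 225-290, cols 255-335
h=C[...,2]-(C[...,:2]@c[:2]+c[2])
for lo,hi in((262,281),(316,327)):
    R=np.zeros(h.shape,bool);R[225:288,lo:hi]=1
    W=C[R&(h>.005)&(h<.016)]; 
    if len(W)>10:
        k=np.polyfit(W[:,1],W[:,0],1);print('wall n',len(W),'x at y=-.066',np.polyval(k,-.066),'dir',90-np.degrees(np.arctan(k[0])))
K=C[205:280,326:358].reshape(-1,3);hk=h[205:280,326:358].ravel()
k=K[(hk>.012)&(hk<.03)];print('key',len(k),k.mean(0),cv2.minAreaRect((k[:,:2]*1000).astype(np.float32)),np.median(hk[(hk>.012)&(hk<.03)]))
for v in range(208,280,4): print(v,[f'{x*1000:.0f}' for x in h[v,318:360:3]],C[v,341].round(3))
```

```text
plane [0.07593278 0.5014031  0.03319166] 26.890484734317273 dir 81.38852806483422
housing [0.48286142 0.04927008 0.09346778] ((482.0153503417969, 56.70423889160156), (52.59962844848633, 50.50999069213867), 3.2218475341796875)
wall n 53 x at y=-.066 0.46048277890261696 dir 93.53335691135862
wall n 117 x at y=-.066 0.513432079338605 dir 89.50194975794791
key 303 [ 0.52944772 -0.08230591  0.04614388] ((530.3652954101562, -77.57843017578125), (22.408533096313477, 29.49932098388672), 3.8235409259796143) 0.013930652698955728
208 ['8', '-18', '-6', '-49', '-50', '-51', '-51', '-52', '-53', '-52', '-53', '-53', '-61', '-62'] [ 0.532 -0.03   0.006]
212 ['-15', '-15', '-4', '-42', '-42', '-43', '-42', '-43', '-44', '-44', '-44', '-45', '-46', '-59'] [ 0.531 -0.032  0.015]
216 ['-15', '-14', '-4', '-40', '-41', '-39', '-40', '-41', '-41', '-42', '-41', '-40', '-44', '-57'] [ 0.532 -0.036  0.015]
220 ['-12', '-14', '-3', '-38', '-37', '-39', '-37', '-39', '-40', '-40', '-40', '-39', '-43', '-54'] [ 0.532 -0.041  0.015]
224 ['-12', '-12', '-2', '-34', '-35', '-36', '-37', '-37', '-37', '-36', '-3
[... 838 characters left out ...]
256 ['-4', '5', '-15', '-16', '12', '11', '11', '11', '10', '10', '10', '9', '-32', '-33'] [ 0.532 -0.068  0.05 ]
260 ['-2', '9', '-13', '-13', '14', '12', '11', '12', '12', '11', '12', '-16', '-29', '-28'] [ 0.532 -0.073  0.049]
264 ['-1', '9', '-10', '-11', '14', '13', '14', '13', '13', '12', '12', '-14', '-27', '-26'] [ 0.533 -0.078  0.046]
268 ['1', '10', '-19', '-20', '15', '15', '14', '14', '13', '13', '13', '-23', '-22', '-24'] [ 0.533 -0.083  0.045]
272 ['2', '11', '-17', '-17', '17', '16', '15', '15', '15', '14', '14', '-21', '-21', '-21'] [ 0.534 -0.088  0.045]
276 ['3', '12', '-15', '-14', '-15', '-16', '-16', '-17', '-16', '-17', '-17', '-18', '-18', '-19'] [ 0.539 -0.118 -0.002]
```

Run:
```python
from h import *
f=np.load('pics/wrist.npz');C=cloud(f)
def plane(S):
    for _ in range(6):
        A=np.c_[S[:,:2],np.ones(len(S))];c,*_=np.linalg.lstsq(A,S[:,2],rcond=None);e=S[:,2]-A@c
        S=S[abs(e)<max(.002,2*e.std())] if e.std()>.0008 else S
    return c,len(S),e.std()
S=C[230:272,288:312].reshape(-1,3);c,n,e=plane(S);print('slide',c,n,e,np.degrees(np.arctan(np.hypot(*c[:2]))),np.degrees(np.arctan2(c[1],c[0])),'y at z=.034 (x=.487)',(.034-c[2]-c[0]*.487)/c[1])
B=C[238:280,322:362].reshape(-1,3);B=B[(B[:,2]>.040)&(B[:,2]<.062)&(B[:,0]>.515)]
c2,n,e=plane(B);print('key',c2,n,e,np.degrees(np.arctan(np.hypot(*c2[:2]))),np.degrees(np.arctan2(c2[1],c2[0])))
r=cv2.minAreaRect((B[:,:2]*1000).astype(np.float32));print(r);x,y=np.array(r[0])/1000;print('z there',c2[0]*x+c2[1]*y+c2[2], np.percentile(B[:,:2],[1,99],0))
p=C[185:220,275:320].reshape(-1,3)
for v in range(225,292,6): print(v,[f'{z*1000:.0f}' for z in C[v,262:334:3,2]],C[v,300].round(3))
```

```text
slide [-0.01075642  0.28745826  0.05672803] 1007 0.0006202084543475672 16.048380581333785 92.14295412151452 y at z=.034 (x=.487) -0.060842400502229346
key [-0.00702957  0.28283411  0.07304752] 859 0.0007070025898074315 15.797346301227078 91.4237393085843
((530.4934692382812, -68.56578826904297), (24.013626098632812, 47.439598083496094), 2.1311230659484863)
z there 0.04992563078273621 [[ 0.51847488 -0.09150189]
 [ 0.54206587 -0.04537465]]
225 ['-2', '-2', '-1', '53', '39', '39', '39', '38', '40', '39', '39', '40', '40', '39', '40', '40', '40', '40', '39', '40', '53', '54', '15', '15'] [ 0.488 -0.04   0.04 ]
231 ['-0', '-2', '-2', '51', '38', '38', '37', '39', '37', '37', '36', '37', '38', '37', '38', '37', '38', '38', '37', '38', '52', '14', '14', '15'] [ 0.488 -0.047  0.039]
237 ['1', '-1', '-0', '50', '35', '36', '36', '35', '36', '35', '34', '35', '35', '36', '34', '37', '35', '36', '37', '35', '51', '14', '14', '55'] [ 0.489 -0.054  0.037]
243 ['-2', '-1', '-2', '47', '35', '34', '32', '32', '34', '34', '33', '34', '33', '34', '33', '34', '34', '35', '34', '33', '47', '14', '14', 
[... 760 characters left out ...]
, '261', '259', '258', '251', '241', '231', '21', '21', '21', '21', '21', '22', '22', '23', '21', '22', '21', '21', '37', '-2', '43', '44'] [ 0.49  -0.103  0.023]
279 ['264', '264', '264', '264', '259', '251', '242', '231', '19', '20', '19', '18', '18', '19', '19', '18', '19', '19', '19', '19', '33', '-1', '-2', '-3'] [ 0.49  -0.113  0.019]
285 ['269', '269', '267', '266', '260', '252', '243', '233', '18', '17', '16', '15', '16', '16', '15', '16', '16', '16', '16', '16', '31', '-2', '-1', '-1'] [ 0.49  -0.123  0.015]
291 ['269', '267', '269', '268', '260', '253', '243', '-1', '-2', '-2', '-1', '-1', '-2', '-3', '-1', '-1', '-2', '0', '-2', '-1', '28', '-3', '-1', '-3'] [ 0.49  -0.141 -0.001]
```

Measured: yaw about 92.1°, origin about (0.4865,-0.064), key centre (0.5305,-0.0686), slope 16°. Next I tilt the tool 16° so it stands square to the slide and go above the target.

```bash
python3 -m crank '[{"ax":0,"ay":0.1,"az":0.012,"tx":-0.6,"ty":0,"tz":0.4,"fingers":0.65},{"ax":0,"ay":0.178,"az":0.012,"tx":-1,"ty":-0.015,"tz":0.8,"fingers":0.65},{"ax":0,"ay":0.178,"az":0.012,"tx":-1,"ty":-0.015,"tz":1,"fingers":0.65},{"ax":0,"ay":0.178,"az":0.012,"tx":-1,"ty":-0.015,"tz":1,"fingers":0.65},{"ax":0,"ay":0.178,"az":0.012,"tx":-1,"ty":-0.015,"tz":1,"fingers":0.65}]'
cat >> h.py <<'E'
from scipy.spatial.transform import Rotation as Ro
def to(target):
    o=manip.get_obs(); R=Ro.from_euler('xyz',o['ee_rot']).as_matrix()
    print('shift units',(R.T@(np.array(target)-o['eef_pos'])/.08).round(3)); return R
E
python3 - <<'E'
from h import *
f=grab('wrist'); cv2.imwrite('pics/wrist2.png',f['pixels'][...,::-1])
R=to([.5087,-.0712,.0609]);print(R.round(3))
# finger tips in tool frame from depth
C=cloud(f).reshape(-1,3);o=manip.get_obs();q=(C-o['eef_pos'])@R
m=(abs(q[:,0])<.03)&(abs(q[:,1])<.06)&(q[:,2]>-.04)&(q[:,2]<.035);q=q[m]
for s in(-1,1):
    t=q[(q[:,1]*s>0)]; print(s,len(t),np.percentile(t[:,2],[50,90,98,100]).round(4)); t=t[t[:,2]>np.percentile(t[:,2],80)]; print(t.min(0).round(4),t.max(0).round(4))
E
```

```text
time: 2.78
eef_pos: [0.5096, -0.0614, 0.174]
ee_rot: [-3.14, -0.28, 1.618]
force: [0.1, 1.3, 0.7]
width: 0.0294
grasp_force: 0.0
shift units [-0.508 -0.018  1.328]
[[-0.046  0.999 -0.014]
 [ 0.96   0.048  0.276]
 [ 0.276 -0.001 -0.961]]
-1 8847 [-0.0308 -0.0007  0.0142  0.0231]
[-0.012  -0.0283 -0.0142] [ 0.0117 -0.0143  0.0231]
1 8805 [-0.0308 -0.0006  0.0142  0.023 ]
[-0.0119  0.0152 -0.0143] [0.0117 0.0291 0.023 ]
```

View pics/wrist2.png

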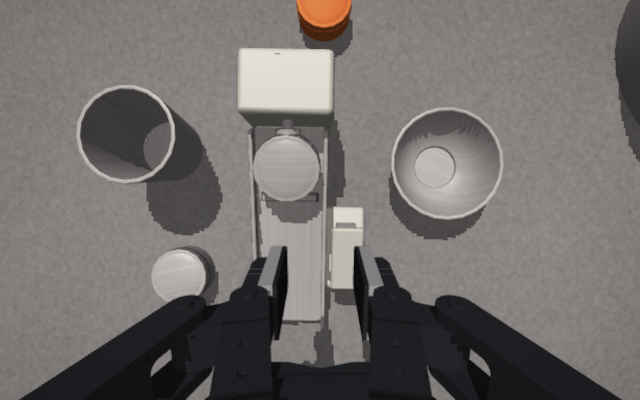

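The picture shows the fingers at (275,290) and (368,290), channel columns 255–325, key (347,260), and the pot still behind its stop at (287,168). I'll measure the key and walls again from here, in the tool frame.

Run:
```python
from h import *
f=np.load('pics/wrist.npz');C=cloud(f);o=manip.get_obs();R=Ro.from_euler('xyz',o['ee_rot']).as_matrix();q=((C-o['eef_pos'])@R)*1000
S=q[205:310,285:312].reshape(-1,3);c=np.linalg.lstsq(np.c_[S[:,:2],np.ones(len(S))],S[:,2],rcond=None)[0];print('slide plane tool frame',c)
h=-(q[...,2]-(q[...,:2]@c[:2]+c[2]))
m=(h>14)&(h<22);m[:225]=0;m[300:]=0;m[:,:328]=0;m[:,372:]=0
k=q[m];print('key',len(k),np.median(k,0),cv2.minAreaRect(k[:,:2].astype(np.float32)),np.median(h[m]))
for lo,hi in((245,262),(318,330)):
    w=np.zeros(h.shape,bool);w[205:240,lo:hi]=1;w&=(h>9)&(h<15);W=q[w];print('wall',len(W),np.percentile(W[:,1],[5,50,95]),np.polyfit(W[:,0],W[:,1],1))
```

```text
slide plane tool frame [-0.44887507 -0.63309144 96.19649622]
key 0 [nan nan nan] ((0.0, 0.0), (0.0, 0.0), 0.0) nan
wall 85 [-51.0006637  -49.16426718 -48.19045824] [ -0.07826498 -50.85639829]
  return _methods._mean(a, axis=axis, dtype=dtype,
  ret = um.true_divide(
  ret = ret.dtype.type(ret / rcount)
Traceback (most recent call last):
IndexError: index -1 is out of bounds for axis 0 with size 0
```

The plane sample included finger pixels (and zero depth). I'll use medians and a finger-free patch instead.

Run:
```python
from h import *
f=np.load('pics/wrist.npz');C=cloud(f);o=manip.get_obs();R=Ro.from_euler('xyz',o['ee_rot']).as_matrix();q=((C-o['eef_pos'])@R)*1000
S=q[210:240,268:315].reshape(-1,3);z0=np.median(S[:,2]);c=np.polyfit(S[:,0],S[:,2],1);print('slide z',z0,'slopes x,y',c[0],np.polyfit(S[:,1],S[:,2],1)[0])
h=z0-q[...,2]
m=(h>14.5)&(h<22);m[:222]=0;m[300:]=0;m[:,:325]=0;m[:,375:]=0
k=q[m];print('key',len(k),k[:,:2].min(0),k[:,:2].max(0),cv2.minAreaRect(k[:,:2].astype(np.float32)),np.median(h[m]))
for lo,hi in((242,264),(316,331)):
    w=(h>9)&(h<15);w[:205]=0;w[245:]=0;w[:,:lo]=0;w[:,hi:]=0;W=q[w]
    if len(W): print('wall',len(W),np.percentile(W[:,1],[5,50,95]))
```

```text
slide z 135.12883619924025 slopes x,y -0.8743527698322451 -0.15386432183139218
key 1573 [-67.62152355   8.33293163] [-17.72979783  32.71346005] ((-42.7916259765625, 20.227272033691406), (50.11710739135742, 23.928009033203125), 1.5347226858139038) 18.11623635756885
wall 179 [-50.9602859  -49.31619096 -48.12988467]
wall 159 [2.1983936  3.07395771 4.56122132]
```

Measured in the tool frame (mm): key centre (-42.8,20.2), channel centre y -23, slide 135 ahead, tips 23 ahead. I'll move to 14 mm above the key.

```bash
python3 -m crank '[{"ax":0,"ay":0,"az":0.017,"tx":-0.3,"ty":-0.018,"tz":0.3,"fingers":0.65},{"ax":0,"ay":0,"az":0.017,"tx":-0.535,"ty":-0.018,"tz":0.8,"fingers":0.65},{"ax":0,"ay":0,"az":0.017,"tx":-0.535,"ty":-0.018,"tz":1,"fingers":0.65},{"ax":0,"ay":0,"az":0.017,"tx":-0.535,"ty":-0.018,"tz":1,"fingers":0.65}]'
python3 - <<'E'
from h import *
f=grab('wrist')
g=grab('side');A=cv2.resize(g['pixels'][160:240,260:360],(400,320),interpolation=cv2.INTER_CUBIC)
B=cv2.resize(f['pixels'][100:356,160:480],(400,320))
cv2.imwrite('pics/pre.png',np.hstack([A,B])[...,::-1]); o=manip.get_obs();print(o['eef_pos'],o['ee_rot'],o['force'])
E
```

```text
time: 3.32
eef_pos: [0.5083, -0.0809, 0.0847]
ee_rot: [-3.13, -0.281, 1.588]
force: [0.5, 0.2, -0.0]
width: 0.0297
grasp_force: 0.0
[ 0.50925338 -0.08213203  0.08595407] [-3.13346212 -0.2795065   1.58801573] [ 0.6073488  -1.11708082 -0.38254943]
```

View pics/pre.png

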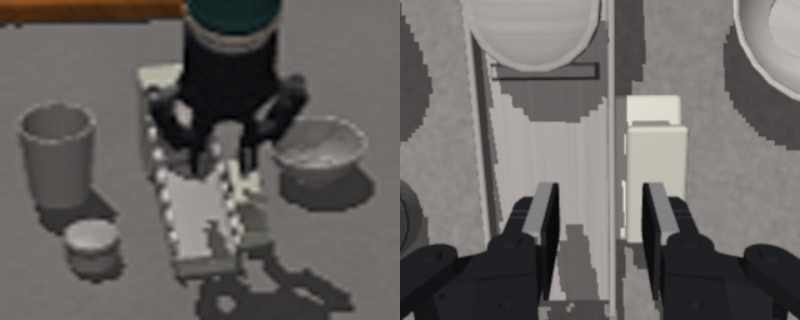

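Side half: the gripper is over the chute, clear of the bystanders. Wrist half: fingers at (550,240) over the channel and (650,240) over the key, which spans (628–686,125–240). A last numeric check before pressing.

Run:
```python
from h import *
f=np.load('pics/wrist.npz');C=cloud(f);o=manip.get_obs();R=Ro.from_euler('xyz',o['ee_rot']).as_matrix();q=((C-o['eef_pos'])@R)*1000
r=np.zeros(q.shape[:2],bool);r[190:320,250:410]=1
for lo,hi,n in((34,41,'key z'),(52,58,'slide z'),(40,46,'walls')):
    k=q[r&(q[...,2]>lo)&(q[...,2]<hi)]
    print(n,len(k),np.median(k,0).round(1),k.min(0).round(1),k.max(0).round(1))
k=q[r&(q[...,2]>34)&(q[...,2]<41)&(q[...,1]>5)];print(cv2.minAreaRect(k[:,:2].astype(np.float32)))
k=q[r&(q[...,2]>18)&(q[...,2]<26)];print('tips',k.min(0),k.max(0))
```

```text
key z 3093 [11.8 18.8 37.9] [-23.7   9.3  36. ] [27.  33.6 41. ]
slide z 7493 [  0.4 -13.1  55.9] [-50.9 -39.6  52.1] [27.9  3.3 58. ]
walls 819 [-0.7  4.3 43.9] [-42.3   2.7  40. ] [30.7 33.6 46. ]
((1.7030582427978516, 21.713241577148438), (24.145532608032227, 50.568931579589844), 89.0438003540039)
tips [ -9.74112964 -21.85657676  18.00812157] [12.43021554 20.96294226 24.35788134]
```

```bash
python3 -m crank '[{"ax":0,"ay":0,"az":-0.005,"tx":0.02,"ty":0,"tz":0.15,"fingers":0.65},{"ax":0,"ay":0,"az":-0.005,"tx":0.01,"ty":0,"tz":0.22,"fingers":0.65},{"ax":0,"ay":0,"az":-0.005,"tx":-0.01,"ty":0,"tz":0.28,"fingers":0.65},{"ax":0,"ay":0,"az":-0.005,"tx":-0.02,"ty":0,"tz":0.34,"fingers":0.65},{"ax":0,"ay":0,"az":-0.005,"tx":-0.02,"ty":0,"tz":0.34,"fingers":0.65}]'
python3 - <<'E'
from h import *
f=grab('wrist');g=grab('side');o=manip.get_obs();R=Ro.from_euler('xyz',o['ee_rot']).as_matrix();q=((cloud(f)-o['eef_pos'])@R)*1000
A=cv2.resize(g['pixels'][160:240,260:360],(400,320),interpolation=cv2.INTER_CUBIC)
B=cv2.resize(f['pixels'][60:380,120:520],(400,320))
cv2.imwrite('pics/post.png',np.hstack([A,B])[...,::-1]);print(o['eef_pos'],o['ee_rot'],o['force'],o['torque'])
r=np.zeros(q.shape[:2],bool);r[150:330,250:420]=1
k=q[r&(q[...,2]>17)&(q[...,2]<32)&(q[...,1]>8)&(q[...,1]<34)&(q[...,0]>13)&(q[...,0]<27)];print('key z',len(k),np.median(k,0))
k=q[r&(q[...,2]>27)&(q[...,2]<33)&(q[...,1]<0)];print('slide z',len(k),np.median(k,0))
E
```

```text
time: 4.05
eef_pos: [0.5086, -0.0771, 0.0596]
ee_rot: [-3.135, -0.282, 1.594]
force: [-2.3, -0.5, 15.8]
width: 0.03
grasp_force: 8.4
[ 0.50859406 -0.07712153  0.05963686] [-3.1354383  -0.28137875  1.59413691] [-2.31854018  0.94751676 15.73354091] [0.83884362 0.30970497 0.22303632]
key z 1578 [19.88376685 21.75450246 22.96018006]
slide z 3241 [-13.18108171  -6.55647092  29.10465493]
```

View pics/post.png

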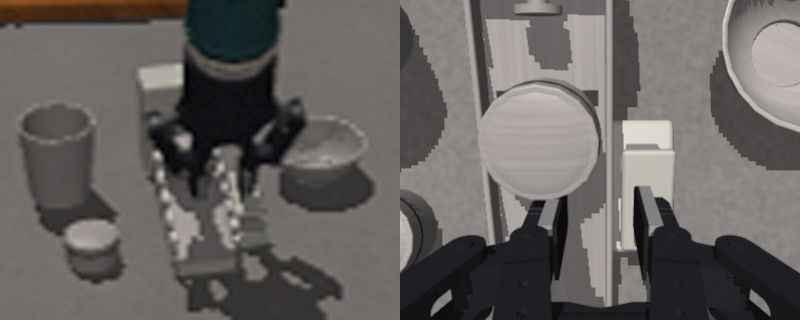

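The pot has popped out and stands at (540,140) in the right half, against the channel finger at (545,205). The key is at its bottom (6 mm above the slide level). I'll hold a moment and check that nothing moves.

```bash
python3 -m crank '[{"ax":0,"ay":0,"az":0,"tx":0,"ty":0,"tz":0,"fingers":0.65},{"ax":0,"ay":0,"az":0,"tx":0,"ty":0,"tz":0,"fingers":0.65},{"ax":0,"ay":0,"az":0,"tx":0,"ty":0,"tz":0,"fingers":0.65},{"ax":0,"ay":0,"az":0,"tx":0,"ty":0,"tz":0,"fingers":0.65},{"ax":0,"ay":0,"az":0,"tx":0,"ty":0,"tz":0,"fingers":0.65}]'
python3 - <<'E'
from h import *
a=np.load('pics/wrist.npz')['pixels'].astype(int);o0=manip.get_obs();f=grab('wrist');d=abs(f['pixels'].astype(int)-a).max(2)
print('changed px',(d>40).sum(),(d[100:300,180:340]>40).sum());o=manip.get_obs();R=Ro.from_euler('xyz',o['ee_rot']).as_matrix();q=((cloud(f)-o['eef_pos'])@R)*1000
r=np.zeros(q.shape[:2],bool);r[130:270,190:330]=1
k=q[r&(q[...,2]>-2)&(q[...,2]<5)&(q[...,0]>10)];print('pot top',len(k),k.min(0),k.max(0),np.median(k,0))
E
```

```text
time: 4.78
eef_pos: [0.5086, -0.0771, 0.0596]
ee_rot: [-3.136, -0.281, 1.594]
force: [-1.9, 0.1, 15.4]
width: 0.0298
grasp_force: 8.3
changed px 1 0
pot top 11158 [ 10.00547629 -45.27657852  -1.94632862] [56.72624316  0.05871391  4.98548695] [ 35.40907251 -21.87573983   2.22552605]
```

The pot is at rest, flat on the slide, 34 mm up from the finger's centre, and the key is fully down. Handing in.

```bash
python3 -c "
from bench import manip
print(manip.close_job())"
```

```text
the job is handed in; nothing more can be done
None
```

I pressed the key fully down and held it there, the pot popped out over its stop and came to rest against the finger in the channel, and I handed the job in at about 5 s.

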